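# Park the probe carriage on the sampler's arm

## Task

The sampler's probe carriage has been rinsed and leans on its drain stand. Refit it: enter its slide shoe at the open end of the sampler's arm, slide it along to the parking station and push it home against the station's sprung plunger until the catch snaps shut behind it, then let go. Ease it in without forcing it, and leave the other things on the bench as they are.

Things in the scene. Friction and masses are not known exactly. Their poses are not given: they have to be found in the camera images.
- carriage_grip (a point): Probe carriage, loose, 0.12 to 0.2 kg: centre of its upright grey finger tab, 20 x 22 x 48 mm (x, y, z), to be gripped along y. Carriage axes: x towards its slide shoe, y the sliding direction, z up when on the arm. Slide shoe: slippery grey block 13.4 x 46 x 30.4 mm centred at x +40.5, z -44 mm from here. White body 34 x 36 x 38 mm centred at z -45 mm; a needle under it ends at z -109 mm.
- stand: Fixed drain stand: inclined two-pronged steel fork on a post in a white tray 150 x 100 x 16 mm, 130 mm high. Origin at the centre of its underside. The carriage's body rests on the prongs, its top leaning back by about 25 degrees (towards the carriage's -x), against an 8 mm lip: lift it off along the carriage's own z.
- channel_mouth (a point): Centre of the channel's square-cut mouth at the open end of the sampler's fixed level arm, 175 mm up. Axes: y along the arm, INTO the channel (direction of entry), z up; slot to -x. Inside 15 (x) x 32 (z) mm: the shoe has 0.8 mm play each way. Outside the arm is 24 (x) x 44 (z) mm, flat on top; its slotted face is 11.5 mm to -x of this point. In place, carriage and arm axes are parallel.
- plunger (a joint): Sprung plunger (m, grows as it is pressed) on the parking station, a black block clamped in the channel 150 to 230 mm inside the mouth, with a knurled knob on top of the arm; its place is not measured: find it by eye or touch. The end of the shoe meets the plunger 8 mm before the block; 0.0065 = bottomed. 2 to 8 N. With the carriage latched it stays pressed by about 4 mm.
- catch (a joint): Sprung steel catch of the station (rad): 0 = shut. A lever along the front of the arm with a ramped hook 41 to 62 mm before the block. The carriage's neck (28 mm long, between shoe and body) lifts it to about 0.15 rad, resisting with 1 to 6 N; after 30 mm more, with the plunger pressed by about 4 mm, it drops back to 0 behind the neck. Then the carriage cannot come back.
- tube_rack: Bystander: wire rack 60 x 90 mm with capped tubes, 84 mm high, on the sampler's deck under the arm. Origin at the centre of its underside.
- bottle_a: Bystander: amber bottle, 60 mm diameter, 135 mm high. Origin at the centre of its underside.
- bottle_b: Bystander: smaller amber bottle, 48 mm diameter, 105 mm high. Origin at the centre of its underside.
- beaker: Bystander: glass beaker, 68 mm diameter, 80 mm high. Origin at the centre of its underside.
- screwdriver: Bystander: screwdriver, 160 mm long, lying along its x.
- cap_tray: Bystander: low white tray 100 x 140 x 15 mm with green caps. Origin at the centre of its underside.
- tip_box: Bystander: grey pipette-tip box 82 x 120 x 66 mm. Origin at the centre of its underside.
Things that resemble listed ones, but are neither listed nor needed, are in the scene too. What is shaped like the part that bears carriage_grip but turquoise or yellow is not meant.

How it is judged:
On the way:
1. the carriage rides in the channel and lifts the catch (value of joint catch above 0.08 rad and x of carriage_grip in the frame of channel_mouth between -0.0445 and -0.0365 m and z of carriage_grip in the frame of channel_mouth between 0.04 and 0.048 m and y of carriage_grip in the frame of channel_mouth above 0.04 m), for 0.1 s.
At the end, for the whole second after the job is handed in: The carriage rides in the channel (its tab within 4 mm of the riding position, upright within 0.1 rad), presses the station's plunger in by more than 2 mm, and the catch is shut behind it (below 0.04 rad) (x of carriage_grip in the frame of channel_mouth between -0.0445 and -0.0365 m and z of carriage_grip in the frame of channel_mouth between 0.04 and 0.048 m and y of carriage_grip in the frame of channel_mouth above 0.04 m and angle between the z axis of carriage_grip and the z axis of channel_mouth, either way round below 0.1 rad and value of joint catch below 0.04 rad and value of joint plunger above 0.002 m); the robot touches nothing.
It fails at once if the carriage is forced against the arm or the station (over 40 N) (contact force between carriage and sampler above 40 N or contact force between carriage and station above 40 N).
It fails at once if a bystander is moved by more than 20 mm (distance of any of tube_rack, bottle_a, bottle_b, beaker, screwdriver, cap_tray, tip_box from where it was at the start of the episode above 0.02 m).
It also fails if it takes over 67 s, if anything falls off the work surface, if the arm or the gripper's body presses on something with over 40 N, if the wrist force passes 120 N, or if a joint passes its speed limit or range.

## Robot

A 6-joint arm with a two-finger parallel gripper is mounted at the origin on the work surface. World frame = base frame: x ahead of the robot, y to its left, z up, the work surface at z = 0. Lengths are in m, angles in rad, forces in N, time in s.
With the tool pointing down it reaches from about 0.275 to 0.825 m from the base axis. Payload 5.2 kg.
Tool frame: the origin (TCP) lies midway between the tips of the shut fingers; the grasp point (between the pads) lies robot.grip_depth behind it (robot.grip_depth is the distance from the TCP to the grasp point, in m); z points along the fingers, y is the line along which they close (so a half turn about z gives the same grasp; the last joint's range is limited). The gripper opens to 93 mm and grips with 3 to 60 N. Pads are 15 mm wide; open, the fingers measure 128 mm over their backs; the gripper's body (75 mm by 188 mm) begins 65 mm behind the grasp point.
Start: joints at [-1.513, 0.259, 1.535, -0, 1.348, -0.203], TCP at [0.142, -0.531, 0.219] pointing down, gripper open.
Joint ranges: [-3.14, 3.14], [-0.91, 2.08], [0.19, 2.58], [-1.22, 4.36], [0.22, 2.71], [-3.12, 3.12]. Speed limits (rad/s): [2.57, 2.57, 3.14, 3.14, 3.14, 3.14].

## Interface

Orientations are given as [roll, pitch, yaw] about the fixed x, y, z axes, in that order (R = Rz(yaw) Ry(pitch) Rx(roll)).
In Python, from bench import robot gives the robot as it stands. The module is installed in compiled form; this text tells all that it offers.
- The arm moves only by the tool move_arm, never from a script. Its argument "series" is one flat list of numbers, 5 for each row, row after row: the shift along the world's x, y, z in mm, then the turn about the world's z in rad, then the finger opening in mm, from 0 to 93. A call has 1 to 12 rows; each row is the pose to reach, as a shift and turn from the pose commanded when the call began; what a row does not reach only later rows make up. A row lasts 1/10 s, in which the tool goes at most 50 mm and 8.59 degrees, less where a joint would pass 70% of its speed; a pose out of reach is approached as far as the arm can. A call with a gripper value outside its range is refused whole. The fingers move at their own pace and stop on an object; "force" is the grip in N (left out, the last holds). Time passes only in rows, so rows that repeat a pose let the fingers close. It gives the time, the measured TCP pose, the force, the opening and the grip force at its end, in the units of the state.
- robot.get_state(): the state, without advancing time (a new reading comes with each control period).
- robot.capture(name): name is "scene" or "top"; returns the picture (400x640x3 uint8, red, green, blue); there is no depth.
- robot.get_calibration(name): a dict with "vfov" (degrees; the focal length in pixels is half the picture's height over the tangent of half this angle, whatever the lens; pixels are square), "cx", "cy" (the principal point, pixels), "rvec" (rotation vector, rad) and "tvec" (3), from world to camera coordinates, as OpenCV has them. Camera axes: x right, y down, z forward; pixel columns grow to the right and rows downward; lengths in m; the calibration is good to about 2 mm. A picture is of the moment at which its call begins. get_calibration takes no time and is no camera call.
- robot.sign_off(): hands the job in; it is judged then, once.
The state is a dict: "time": time; "joint_positions": joint angles; "joint_velocities": joint speeds; "tau": joint torques, N m; "position": TCP position; "tool_rot": TCP orientation; "force": force on the tool from outside, world axes, zero at the start; "moment": the same for the moment, N m; "opening": opening from 0.0 (shut) to 1.0 (fully open); "grasp_force": force on a finger pad.
Only numpy, scipy, OpenCV 4.12 (cv2) and the standard library are available. Lean on these libraries where they do the work, as an engineer would, in place of code of your own. Each camera call takes 0.05 s, during which the arm holds its last target. There are 200 camera calls.

## Working session

There is one attempt and no reset: what is moved stays moved. The work goes in short steps, Python scripts to look and compute and a tool call to move; the robot and the scene stay as the last step left them, time stands still between calls to the robot, and variables do not carry over. Pictures are saved under pics/ and viewed, at most 10 in all, crops included, and the job is handed in when it is done.

Besides the shell and the picture viewer there is one more tool, called after ">>>" by a JSON object that holds its "api" and its "payload". move_arm: Moves the arm, as the interface text tells. Its arguments: {"type":"object","properties":{"series":{"type":"array","items":{"type":"number"}},"force":{"type":"number"}},"required":["series"]}

```bash
mkdir -p pics
cat > h.py <<'E'
import numpy as np, cv2
from bench import robot
def cal(n):
    c=robot.get_calibration(n); f=200/np.tan(np.radians(c['vfov'])/2)
    K=np.array([[f,0,c['cx']],[0,f,c['cy']],[0,0,1]]); R=cv2.Rodrigues(np.array(c['rvec'],float))[0]; t=np.array(c['tvec'],float)
    return K,R,t
def ray(n,uv):
    K,R,t=cal(n); d=R.T@np.linalg.inv(K)@np.array([uv[0],uv[1],1.]); return -R.T@t,d/np.linalg.norm(d)
def onz(n,uv,z):
    o,d=ray(n,uv); return o+d*(z-o[2])/d[2]
def two(a,b):
    (o1,d1),(o2,d2)=ray('scene',a),ray('top',b)
    s=np.linalg.lstsq(np.c_[d1,-d2],o2-o1,rcond=None)[0]
    p,q=o1+s[0]*d1,o2+s[1]*d2
    return (p+q)/2,np.linalg.norm(p-q)
def proj(n,p):
    K,R,t=cal(n); q=K@(R@np.asarray(p,float)+t); return q[:2]/q[2]
def snap(n,f): 
    im=robot.capture(n)[:,:,::-1].copy(); cv2.imwrite('pics/'+f,im); return im
E
python3 - <<'E'
from h import *
for n in('scene','top'):
    snap(n,n+'0.png'); K,R,t=cal(n); print(n,K[0,0],robot.get_calibration(n),-R.T@t)
s=robot.get_state(); print(s, robot.grip_depth)
E
```

```text
scene 383.45260574674717 {'vfov': 55.091004618082614, 'cx': 321.9677283911334, 'cy': 205.06317320220586, 'rvec': array([ 1.55752061,  2.05849283, -0.77074469]), 'tvec': array([ 0.26554237, -0.3025673 ,  1.44043915])} [1.21677771 0.04551715 0.86850725]
top 465.70214719057753 {'vfov': 46.48308377559812, 'cx': 321.5523795967508, 'cy': 191.20715542478834, 'rvec': array([ 2.24126224, -1.96402596,  0.20410921]), 'tvec': array([-0.19546262,  0.531857  ,  1.17749824])} [ 0.30249501 -0.15623432  1.26161294]
{'time': 0.1, 'joint_positions': array([-1.51277834e+00,  2.59284415e-01,  1.53593536e+00, -1.34654763e-05,
        1.34800107e+00, -2.02783595e-01]), 'joint_velocities': array([ 2.42426903e-04, -1.38836240e-03, -4.44235941e-03, -1.79787701e-05,
       -7.57859565e-05, -2.30583424e-03]), 'tau': array([ 2.32364429e-03, -4.38207471e+01, -2.84642154e+01,  7.21264025e-02,
        3.62380373e-02, -5.69000770e-05]), 'position': array([ 0.14181881, -0.53090917,  0.21790851]), 'tool_rot': array([-3.13999518e+00, -3.15053123e-04,  2.60804318e-01]), 'force': array([ 0.02141064, -0.02604686,  0.17873764]), 'moment': array([0.04656418, 0.0138021 , 0.02940998]), 'grasp_force': 0.0, 'opening': 0.9956350935196024} 0.0188
```

View pics/scene0.png

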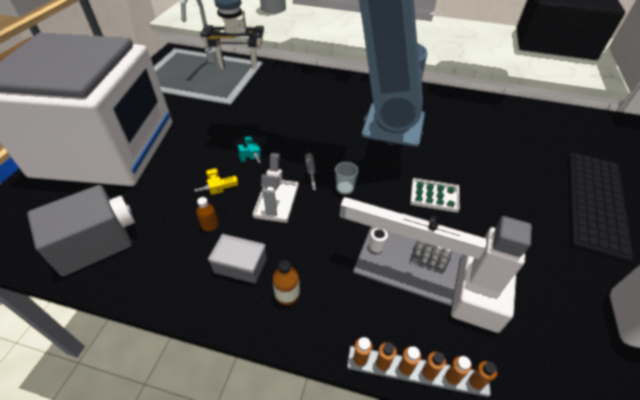

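View pics/top0.png

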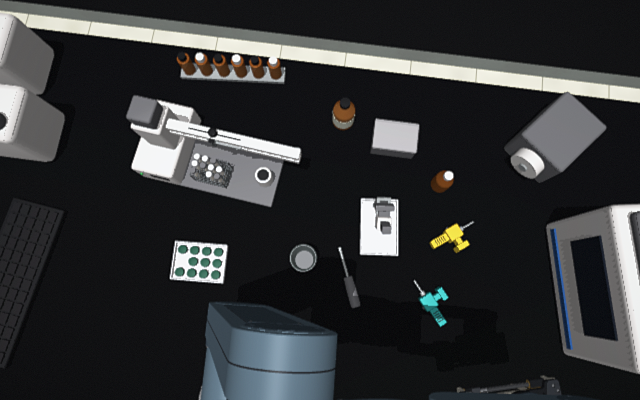

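The scene view shows the stand at about (275,190) and the sampler arm's open end at (345,208). The top view shows the stand at (378,226), the arm mouth at (299,155) and the knob at (212,132). I'll enlarge both areas.

Run:
```python
import cv2,numpy as np
a=cv2.imread('pics/scene0.png')[145:225,245:315]; b=cv2.imread('pics/top0.png')[190:260,350:410]
c=cv2.imread('pics/scene0.png')[190:250,335:465]; d=cv2.imread('pics/top0.png')[110:170,180:310]
f=lambda i,w,h:cv2.resize(i,(w,h),interpolation=cv2.INTER_CUBIC)
cv2.imwrite('pics/crop1.png',np.vstack([np.hstack([f(a,350,400),f(b,343,400)])]))
cv2.imwrite('pics/crop2.png',np.vstack([f(c,650,300),f(d,650,300)]))
```

```text
(no output)
```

View pics/crop1.png

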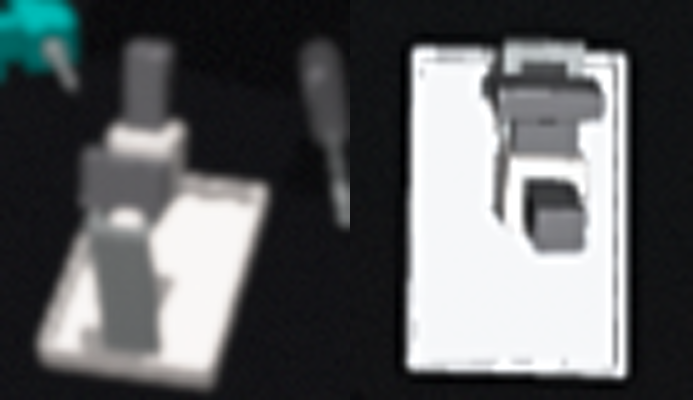

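View pics/crop2.png

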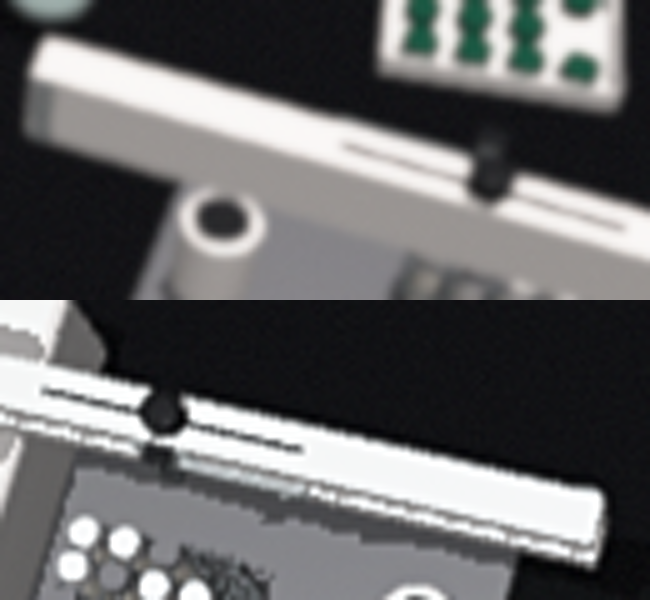

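The crops show the tab's top face at about top (387,230) and scene (275,154). The carriage's shoe faces world +x. The arm mouth's end corners are at top (300.6,148) and (299,159.6), and the lever and hook are visible on the arm's front. Next I'll measure these points.

Run:
```python
from h import *
np.set_printoptions(precision=4,suppress=True)
t=cv2.imread('pics/top0.png')
g=cv2.cvtColor(t,cv2.COLOR_BGR2GRAY).astype(float)
# arm back (far) edge: first dark->white crossing going down; end at mouth; dark line = front top edge
back=[];front=[]
for u in list(range(225,296,2)):
    c=g[:,u]; v0=int(125+(u-190)*0.27)-15
    v=next(v for v in range(v0,v0+40) if c[v]>130)
    vb=v-1+(130-c[v-1])/(c[v]-c[v-1]); back.append((u,vb))
    w=c[v+7:v+14]; k=int(np.argmin(w)); front.append((u,v+7+k))
def line(p): 
    p=np.float32(p); return cv2.fitLine(p,cv2.DIST_HUBER,0,0.01,0.01).ravel()
for nme,p in(('back',back),('front',front)):
    l=line(p); m=[onz('top',(u,l[1+2]+(u-l[2])*l[1]/l[0]),.197) for u in(230,290)]
    d=m[0]-m[1]; print(nme,l,m[0][:2],m[1][:2],'yaw',np.arctan2(-d[0],d[1]))
print('widths',np.array(front)[:,1]-np.array(back)[:,1])
for v in range(147,166): print(v,g[v,294:306].astype(int))
for nm,uv in(('mouth back',(300.6,148.4)),('mouth front',(298.8,159.6))): print(nm,onz('top',uv,.197))
P,e=two((275,154),(386.7,229.9)); print('tabtop',P,e)
for nm,uv in(('trayTL',(360.5,198.5)),('TR',(398,199)),('BL',(360,255)),('BR',(398,256))): print(nm,onz('top',uv,.016))
```

```text
back [  0.9737   0.2278 260.     138.9057] [0.6388 0.1091] [ 0.6229 -0.0387] yaw -0.10672239157381234
front [  0.9735   0.2286 260.     150.3333] [0.6106 0.1042] [ 0.5949 -0.0428] yaw -0.1063958183029976
widths [11.3511 10.7043 11.3462 12.01   11.4309 12.0196 11.4409 11.0755 11.464
 11.0841 11.5207 11.0833 11.5167 11.3636 11.5124 11.3561 11.7168 11.3485
 12.02   11.4355 11.0196 11.44   12.0841 11.4677 11.0755 11.464  11.0833
 11.5207 11.1019 11.5167 11.3588 11.7193 11.3511 11.02   11.3435 12.0291]
147 [138 133 122 111 100  61  19  12  17  15  17  17]
148 [242 239 233 226 215 179  77  17  11  17  18  18]
149 [251 253 253 255 255 255 139  35  11  16  16  15]
150 [247 248 248 249 254 255 163  46  11  18  18  18]
151 [247 247 247 247 252 255 159  47  11  14  17  17]
152 [246 247 247 248 252 242 127  36  12  16  18  19]
153 [247 246 247 249 254 225 121  51  17  14  14  16]
154 [247 247 247 250 255 177 108  56  20  17  16  17]
155 [248 247 248 250 252 177 126  50  15  16  16  19]
156 [251 250 250 252 241 169 136  50  12  15  17  17]
157 [242 242 251 253 235 175 103  31  10  15  13  16]
158 [144 152 213 217 163 167  83  19   7   9  12   9]
159 [146 133 137 140 138 161  64   7   9  10  13  11]
160 [180 191 190 207 212 148  47   5   7  10   9  10]
161 [157 218 227 254 255 120  24   5  11  12  12  11]
162 [ 79 122 126 155 156  63   9   8  12  11   9  11]
163 [17 37 42 87 92 38 10  9 12 13 11 14]
164 [ 3  6  6 21 23 10  8 10 12 11  8 11]
165 [ 7  7  7  5  5  3  8 13 11 10 14  9]
mouth back [ 0.6202 -0.0646  0.197 ]
mouth front [ 0.5922 -0.0643  0.197 ]
tabtop [ 0.4576 -0.2904  0.1616] 0.003973358778219028
trayTL [ 0.5549 -0.2307  0.016 ]
TR [ 0.5669 -0.3321  0.016 ]
BL [ 0.4028 -0.2469  0.016 ]
BR [ 0.4134 -0.3472  0.016 ]
```

Run:
```python
from h import *
from scipy.spatial.transform import Rotation as Ro
np.set_printoptions(precision=1,suppress=True,linewidth=150)
g=cv2.imread('pics/top0.png',0); s=cv2.imread('pics/scene0.png',0)
print('top cols 378..394'); 
for v in range(216,238): print(v,g[v,378:395])
print('scene cols 264..284')
for v in range(149,176): print(v,s[v,264:285])
C=np.array([.4677,-.2893,.1399]); R=Ro.from_euler('xyz',[0,-np.radians(25),.11]).as_matrix()
for z in(.024,-.024):
  for x,y in((-1,-1),(-1,1),(1,1),(1,-1)):
    p=C+R@[x*.01,y*.011,z]; print(x,y,z,proj('top',p),proj('scene',p))
```

```text
top cols 378..394
216 [117 127 129 130 130 130 129 128 128 127 123 126 194 251 248 247 248]
217 [186 182 185 183 181 181 177 173 171 161 146 153 171 239 248 247 249]
218 [250 249 246 244 243 243 240 239 237 230 215 225 225 222 246 247 249]
219 [255 254 252 253 254 254 254 254 254 253 252 251 248 237 247 247 248]
220 [255 254 244 243 245 246 246 245 248 246 249 252 249 233 246 247 249]
221 [255 255 176 117 114 117 115 119 152 158 198 243 252 233 246 247 248]
222 [255 255 138  57  55  57  56  56  63  62  75 157 255 230 247 247 248]
223 [255 255 133  55  57  61  61  61  59  56  47  89 243 223 248 247 249]
224 [255 255 117  41  59  63  63  63  63  61  54  67 167 210 250 248 249]
225 [255 255 109  24  58  63  62  62  61  61  56  62 141 219 252 248 249]
226 [255 255 108  21  65  91  90  88  86  90  87  81  97 206 253 248 249]
227 [255 255 106  23  82 133 132 129 130 133 133 127 124 187 253 249 249]
228 [253 255 115  26  86 134 132 130 130 130 128 125 126 178 252 249 249]
229 [247 255 139  38  91 129 129 128 127 127 127 123 126 194 252 248 249]
230 [242 249 169  59 101 128 128 127 126 126 1
[... 2233 characters left out ...]
208 183 133  75  33  19]
172 [ 26  57 115 178 216 224 223 223 223 222 218 212 212 217 219 206 171 120  68  32  19]
173 [ 45  69 121 173 206 217 220 224 226 227 226 225 225 223 215 186 147 102  59  29  19]
174 [ 72  82 117 158 185 196 203 205 208 211 213 215 216 214 196 164 128  92  54  28  18]
175 [ 94  96 113 138 156 166 172 175 178 181 186 190 192 191 176 149 121  90  52  25  19]
-1 -1 0.024 [390.3 234.1] [271.4 152.5]
-1 1 0.024 [381.  233.9] [279.  153.4]
1 1 0.024 [381.5 225.9] [277.2 155.3]
1 -1 0.024 [390.8 226.1] [269.5 154.4]
-1 -1 -0.024 [387.7 228. ] [270.9 168.7]
-1 1 -0.024 [378.8 227.8] [278.3 169.6]
1 1 -0.024 [379.2 220. ] [276.6 171.7]
1 -1 -0.024 [388.1 220.2] [269.  170.8]
```

>>> {"api": "move_arm", "payload": {"series": [36,27,10,-0.03,93,72,54,10,-0.06,93,108,81,10,-0.1,93,144,108,10,-0.15,93,181,134,10,-0.15,93,217,161,10,-0.15,93,253,188,10,-0.15,93,289,214,10,-0.15,93,325,241,10,-0.15,93,325,241,10,-0.15,93,325,241,10,-0.15,93]}}

```text
time: 1.2
position: [0.4672, -0.2894, 0.2281]
tool_rot: [-3.141, 0.001, 0.114]
force: [-0.4, -0.7, 0.4]
opening: 0.998
grasp_force: 0.0
```

>>> {"api": "move_arm", "payload": {"series": [0,0,-25,0,70,0,0,-50,0,60,0,0,-75,0,50,0,0,-95,0,45,0,0,-105,0,40,0,0,-105,0,34,0,0,-105,0,28,0,0,-105,0,15,0,0,-105,0,10,0,0,-105,0,10,0,0,-105,0,10], "force": 20}}

```text
time: 2.3
position: [0.4672, -0.2908, 0.1246]
tool_rot: [3.14, -0.001, 0.111]
force: [-1.4, 0.8, 4.8]
opening: 0.236
grasp_force: 20.0
```

Run:
```python
from h import *
a=snap('scene','s1.png')[110:230,225:325]; b=snap('top','t1.png')[170:270,340:420]
f=lambda i,w,h:cv2.resize(i,(w,h),interpolation=cv2.INTER_CUBIC)
cv2.imwrite('pics/crop3.png',np.hstack([f(a,400,480),f(b,384,480)]))
```

```text
(no output)
```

View pics/crop3.png

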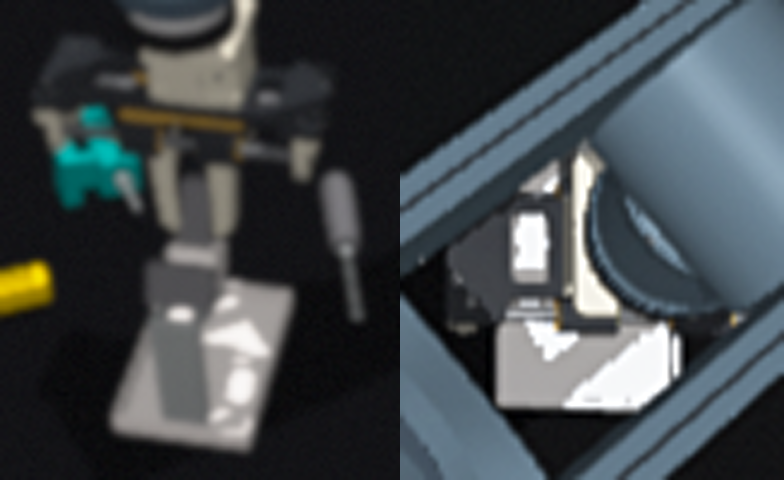

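The fingers straddle the tab, and the opening reads 22 mm, which matches the tab's width. Next, lift along the carriage's own z.

>>> {"api": "move_arm", "payload": {"series": [-4,0,9,0,10,-8,-1,18,0,10,-12,-1,27,0,10,-17,-2,36,0,10,-21,-2,45,0,10,-25,-3,54,0,10,-33,-4,72,0,10,-42,-5,90,0,10,-50,-5,108,0,10,-50,-5,120,0,10,-50,-5,120,0,10]}}

```text
time: 3.5
position: [0.4176, -0.2963, 0.2458]
tool_rot: [3.138, -0.003, 0.11]
force: [1.1, 0.4, -2.2]
opening: 0.234
grasp_force: 20.0
```

Run:
```python
from h import *
print({k:np.round(v,3) for k,v in robot.get_state().items() if k in('position','force','moment','tool_rot')})
a=snap('scene','s2.png')[60:230,225:325]; b=snap('top','t2.png')[170:270,340:440]
f=lambda i,w,h:cv2.resize(i,(w,h),interpolation=cv2.INTER_CUBIC)
cv2.imwrite('pics/crop4.png',np.hstack([f(a,330,560),f(b,460,560)]))
```

```text
{'position': array([ 0.418, -0.296,  0.246]), 'tool_rot': array([ 3.138e+00, -3.000e-03,  1.100e-01]), 'force': array([ 1.149,  0.387, -2.207]), 'moment': array([0.017, 0.059, 0.004])}
```

View pics/crop4.png

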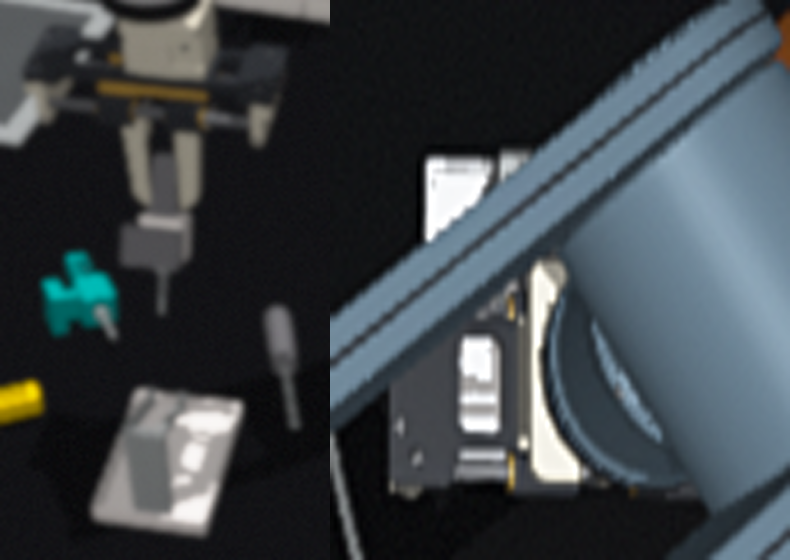

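The carriage hangs clear of the stand, with its needle tip at about scene (274.4,154.6). Next I'll estimate its tilt and work out the clearances around the arm's mouth.

Run:
```python
from h import *
from scipy.spatial.transform import Rotation as Ro
np.set_printoptions(precision=4,suppress=True)
G=np.array([.4176,-.2963,.2646])
for th in(30,25,20,15,10,0):
    R=Ro.from_euler('xyz',[0,-np.radians(th),.11]).as_matrix(); C=G-R@[0,0,.002]
    print(th,'needle',proj('scene',C+R@[0,0,-.109]),'shoe outer TL,TR,BL,BR',*[proj('scene',C+R@[.0472,s*.023,z]) for z in(-.0288,-.0592) for s in(-1,1)])
s=cv2.imread('pics/s2.png',0)
print('needle col'); print(s[140:160,268:282])
print('shoe'); print(s[118:150,258:288])
print('cyl',two((378.5,234.5),(263,175)))
M=np.array([.6065,-.064,.175]); 
for q in((0,0,.022),(-.012,0,.022),(.012,0,.022),(.012,0,-.022)):
    p=M+Ro.from_euler('z',-.1065).apply(q); print(q,p,proj('top',p),proj('scene',p))
```

```text
30 needle [272.251  155.4868] shoe outer TL,TR,BL,BR [260.5901 127.1631] [277.9888 129.1291] [260.0925 138.9222] [277.321 140.92 ]
25 needle [273.1336 154.7068] shoe outer TL,TR,BL,BR [260.8339 128.5945] [278.164  130.5588] [260.6214 140.1041] [277.7416 142.0942]
20 needle [274.0111 153.6485] shoe outer TL,TR,BL,BR [261.1164 129.8968] [278.3743 131.8585] [261.1853 141.0664] [278.1962 143.0477]
15 needle [274.8778 152.3255] shoe outer TL,TR,BL,BR [261.4346 131.0609] [278.6178 133.019 ] [261.7789 141.8059] [278.6806 143.7773]
10 needle [275.7286 150.7522] shoe outer TL,TR,BL,BR [261.7856 132.0793] [278.8919 134.0328] [262.397  142.3211] [279.1903 144.2818]
0 needle [277.3629 146.9153] shoe outer TL,TR,BL,BR [262.5728 133.6552] [279.5216 135.597 ] [263.6865 142.6823] [280.2687 144.6191]
needle col
[[63 64 67 73 79 82 82 80 78 74 66 56 44 33]
 [42 46 51 61 74 84 85 79 73 67 57 42 31 22]
 [26 28 32 44 64 79 82 76 61 50 41 30 22 20]
 [21 19 22 29 49 68 75 65 49 33 25 21 18 19]
 [17 17 19 23 40 60 69 57 38 24 18 18 17 17]
 [16 16 17 22 38 58 66 54 33 22 18 18 16 15]
 [17 19 18 20 39 60 65 5
[... 4319 characters left out ...]
9  17  18  18  17  19  18  18  18  17  19]
 [107  80  50  27  19  18  19  19  18  18  19  18  19  21  40  60  65  49
   30  20  16  18  19  16  19  17  17  19  17  17]
 [104  81  52  27  18  17  16  19  17  17  18  19  19  24  43  64  66  49
   27  19  17  18  19  18  16  19  17  15  17  18]]
cyl (array([0.5753, 0.0371, 0.0585]), np.float64(0.0020338892387914516))
(0, 0, 0.022) [ 0.6065 -0.064   0.197 ] [299.5351 153.8387] [341.2089 199.707 ]
(-0.012, 0, 0.022) [ 0.5946 -0.0627  0.197 ] [298.2934 158.5733] [342.8865 196.3006]
(0.012, 0, 0.022) [ 0.6184 -0.0653  0.197 ] [300.7715 149.1246] [339.5035 203.1697]
(0.012, 0, -0.022) [ 0.6184 -0.0653  0.153 ] [301.536  154.3429] [338.5982 215.2136]
```

>>> {"api": "move_arm", "payload": {"series": [13,34,0,-0.04,10,26,68,0,-0.08,10,38,102,0,-0.12,10,51,136,0,-0.16,10,64,170,0,-0.2,10,77,204,0,-0.2165,10,90,238,0,-0.2165,10,102,272,0,-0.2165,10,102,272,-25,-0.2165,10,102,272,-50,-0.2165,10,102,272,-69,-0.2165,10,102,272,-69,-0.2165,10], "force": 15}}

```text
time: 4.8
position: [0.5162, -0.0223, 0.1706]
tool_rot: [-3.14, 0.008, -0.105]
force: [-0.7, -0.8, -1.6]
opening: 0.235
grasp_force: 15.0
```

Run:
```python
from h import *
print({k:np.round(v,4) for k,v in robot.get_state().items() if k in('position','force','moment','tool_rot')})
a=snap('scene','s3.png')[150:260,320:440]; b=snap('top','t3.png')[120:200,240:330]
f=lambda i,w,h:cv2.resize(i,(w,h),interpolation=cv2.INTER_CUBIC)
cv2.imwrite('pics/crop5.png',np.hstack([f(a,400,367),f(b,400,367)]))
```

```text
{'position': array([ 0.5162, -0.0223,  0.1706]), 'tool_rot': array([-3.1402,  0.0083, -0.105 ]), 'force': array([-0.7351, -0.8126, -1.6154]), 'moment': array([ 0.0842,  0.0718, -0.005 ])}
```

View pics/crop5.png

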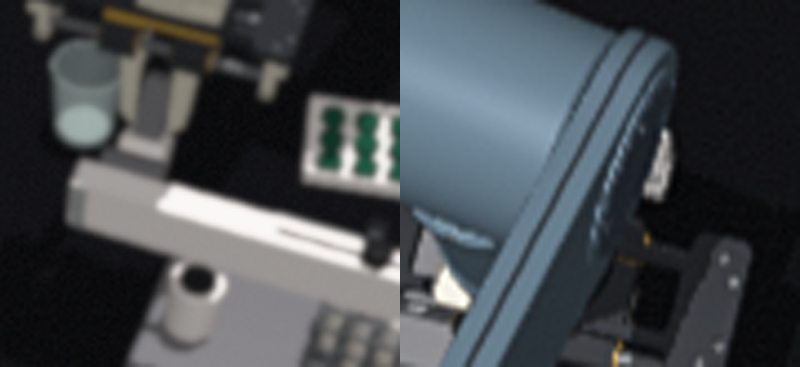

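The carriage is in front of the arm, near the mouth at crop (75,190). Next I'll let it settle and make a gentle approach along the arm's x.

>>> {"api": "move_arm", "payload": {"series": [0,0,0,0,10,0,0,0,0,10,0,0,0,0,10]}}

```text
time: 5.2
position: [0.5194, -0.0236, 0.1756]
tool_rot: [3.141, -0.002, -0.106]
force: [-0.1, 0.4, -1.5]
opening: 0.237
grasp_force: 15.0
```

```bash
cat > st.py <<'E'
from h import *
from scipy.spatial.transform import Rotation as Ro
s=robot.get_state(); A=Ro.from_euler('z',-.1065); M=np.array([.6065,-.064,.175])
g=s['position']-A.as_matrix()@[0,0,0]+Ro.from_euler('xyz',s['tool_rot']).apply([0,0,-robot.grip_depth])
print('t',s['time'],'grip in mouth mm',np.round(1e3*A.inv().apply(g-M),2),'F',np.round(A.inv().apply(s['force']),2),'M',np.round(A.inv().apply(s['moment']),3),'rot',np.round(s['tool_rot'],4),'tcp',np.round(s['position'],4),'open',round(s['opening']*93,2))
E
python3 st.py
```

```text
t 5.2 grip in mouth mm [-90.98  30.87  19.36] F [-0.11  0.34 -1.48] M [-0.054  0.1    0.001] rot [ 3.1413e+00 -1.7000e-03 -1.0590e-01] tcp [ 0.5194 -0.0236  0.1756] open 22.02
```

>>> {"api": "move_arm", "payload": {"series": [2,-0.2,0,0,10,4,-0.4,0,0,10,6,-0.6,0,0,10,8,-0.8,0,0,10,8,-0.8,0,0,10,8,-0.8,0,0,10]}}

```text
time: 5.8
position: [0.5268, -0.0242, 0.1745]
tool_rot: [-3.142, 0.0, -0.106]
force: [0.6, 0.0, -2.8]
opening: 0.236
grasp_force: 15.0
```

```bash
python3 st.py
```

```text
t 5.8 grip in mouth mm [-83.45  31.13  18.33] F [ 0.59  0.08 -2.84] M [0.039 0.027 0.004] rot [-3.1415e+00  3.0000e-04 -1.0570e-01] tcp [ 0.5268 -0.0242  0.1745] open 21.96
```

>>> {"api": "move_arm", "payload": {"series": [1,-0.1,0,0,10,2,-0.2,0,0,10,3,-0.3,0,0,10,3,-0.3,0,0,10,3,-0.3,0,0,10]}}

```text
time: 6.3
position: [0.5298, -0.0245, 0.1746]
tool_rot: [-3.142, 0.0, -0.106]
force: [-1.1, 0.2, -2.3]
opening: 0.242
grasp_force: 15.0
```

```bash
python3 st.py
```

```text
t 6.3 grip in mouth mm [-80.43  31.14  18.44] F [-1.08  0.11 -2.35] M [-0.003  0.063  0.046] rot [-3.1416  0.     -0.1057] tcp [ 0.5298 -0.0245  0.1746] open 22.51
```

>>> {"api": "move_arm", "payload": {"series": [1.5,-0.2,2.4,0,10,3,-0.3,4.8,0,10,4.5,-0.5,7.1,0,10,5.8,-0.6,9,0,10,7.1,-0.8,10.8,0,10,8.3,-0.9,12.6,0,10,9.7,-1,14.3,0,10,11.2,-1.2,16.1,0,10,12.6,-1.3,17.8,0,10,12.6,-1.3,17.8,0,10,12.6,-1.3,17.8,0,10]}}

```text
time: 7.4
position: [0.5428, -0.0259, 0.1928]
tool_rot: [3.142, -0.001, -0.106]
force: [-2.9, 1.2, -1.6]
opening: 0.236
grasp_force: 15.0
```

```bash
python3 st.py
```

```text
t 7.4 grip in mouth mm [-67.37  31.15  36.6 ] F [-3.05  0.91 -1.6 ] M [0.062 0.628 0.022] rot [ 3.1415e+00 -1.1000e-03 -1.0570e-01] tcp [ 0.5428 -0.0259  0.1928] open 21.92
```

>>> {"api": "move_arm", "payload": {"series": [1.2,-0.1,1.2,0,10,2.4,-0.3,2.4,0,10,3.6,-0.4,3.6,0,10,4.7,-0.5,4.8,0,10,4.7,-0.5,4.8,0,10,4.7,-0.5,4.8,0,10]}}

```text
time: 8.0
position: [0.5474, -0.0263, 0.1974]
tool_rot: [3.142, -0.001, -0.106]
force: [-2.8, 0.3, -2.5]
opening: 0.236
grasp_force: 15.0
```

```bash
python3 st.py
```

```text
t 8.0 grip in mouth mm [-62.78  31.17  41.23] F [-2.81  0.01 -2.46] M [0.027 0.652 0.031] rot [ 3.1415e+00 -6.0000e-04 -1.0570e-01] tcp [ 0.5474 -0.0263  0.1974] open 21.94
```

>>> {"api": "move_arm", "payload": {"series": [1,-0.1,0.8,0,10,2,-0.2,1.7,0,10,3,-0.3,2.5,0,10,3,-0.3,2.5,0,10,3,-0.3,2.5,0,10]}}

```text
time: 8.5
position: [0.5503, -0.0266, 0.1999]
tool_rot: [3.142, -0.0, -0.106]
force: [-2.8, -0.1, -2.1]
opening: 0.237
grasp_force: 15.0
```

```bash
python3 st.py
```

```text
t 8.5 grip in mouth mm [-59.87  31.2   43.66] F [-2.76 -0.42 -2.12] M [0.059 0.776 0.041] rot [ 3.1416e+00 -3.0000e-04 -1.0570e-01] tcp [ 0.5503 -0.0266  0.1999] open 22.02
```

>>> {"api": "move_arm", "payload": {"series": [0.4,0,0.2,0,10,0.8,-0.1,0.4,0,10,0.8,-0.1,0.4,0,10,0.8,-0.1,0.4,0,10]}}

```text
time: 8.9
position: [0.5507, -0.0267, 0.2002]
tool_rot: [3.142, 0.0, -0.106]
force: [-4.3, 0.5, -2.0]
opening: 0.23
grasp_force: 15.0
```

```bash
python3 st.py
```

```text
t 8.9 grip in mouth mm [-59.42  31.18  43.98] F [-4.3   0.04 -1.99] M [-0.031  0.996  0.056] rot [ 3.1416e+00  4.0000e-04 -1.0570e-01] tcp [ 0.5507 -0.0267  0.2002] open 21.39
```

>>> {"api": "move_arm", "payload": {"series": [0.4,0,0.2,0,10,0.8,-0.1,0.4,0,10,0.8,-0.1,0.4,0,10,0.8,-0.1,0.4,0,10]}}

```text
time: 9.3
position: [0.5516, -0.0268, 0.2007]
tool_rot: [-3.142, 0.0, -0.106]
force: [-5.6, 1.1, -0.0]
opening: 0.237
grasp_force: 15.0
```

```bash
python3 st.py
```

```text
t 9.3 grip in mouth mm [-58.56  31.2   44.52] F [-5.68  0.5  -0.03] M [0.006 1.111 0.021] rot [-3.1416e+00  2.0000e-04 -1.0570e-01] tcp [ 0.5516 -0.0268  0.2007] open 22.03
```

>>> {"api": "move_arm", "payload": {"series": [-4,0.4,0,0,10,-8,0.8,0,0,10,-8,0.8,20,0,10,-8,0.8,40,0,10,-8,0.8,52,0,10,2,-0.2,52,0,10,12,-1.3,52,0,10,17.4,-1.9,52,0,10,17.4,-1.9,48,0,10,17.4,-1.9,44,0,10,17.4,-1.9,42,0,10,17.4,-1.9,42,0,10]}}

```text
time: 10.5
position: [0.5685, -0.0285, 0.2417]
tool_rot: [-3.141, 0.002, -0.106]
force: [0.4, 0.3, -1.9]
opening: 0.232
grasp_force: 15.0
```

```bash
python3 st.py
```

```text
t 10.5 grip in mouth mm [-41.49  31.22  85.49] F [ 0.34  0.31 -1.89] M [0.078 0.041 0.025] rot [-3.1414e+00  1.7000e-03 -1.0570e-01] tcp [ 0.5685 -0.0285  0.2417] open 21.6
```

>>> {"api": "move_arm", "payload": {"series": [0,0,-0.5,0,10,0,0,-1,0,10,0,0,-1.5,0,10,0,0,-1.5,0,10,0,0,-1.5,0,10]}}

```text
time: 11.0
position: [0.5692, -0.0287, 0.2412]
tool_rot: [3.142, -0.0, -0.106]
force: [-0.4, 0.5, -1.6]
opening: 0.237
grasp_force: 15.0
```

```bash
python3 st.py
```

```text
t 11.0 grip in mouth mm [-40.89  31.12  84.98] F [-0.43  0.47 -1.55] M [ 0.015 -0.019  0.037] rot [ 3.1416e+00 -2.0000e-04 -1.0570e-01] tcp [ 0.5692 -0.0287  0.2412] open 22.08
```

>>> {"api": "move_arm", "payload": {"series": [0,0,-0.5,0,10,0,0,-1,0,10,0,0,-1,0,10,0,0,-1,0,10]}}

```text
time: 11.4
position: [0.5691, -0.0287, 0.24]
tool_rot: [-3.142, 0.0, -0.106]
force: [-0.0, -0.1, -0.9]
opening: 0.237
grasp_force: 15.0
```

```bash
python3 st.py
```

```text
t 11.4 grip in mouth mm [-40.91  31.13  83.81] F [ 0.   -0.05 -0.86] M [ 0.015 -0.039 -0.01 ] rot [-3.1416e+00  1.0000e-04 -1.0570e-01] tcp [ 0.5691 -0.0287  0.24  ] open 22.02
```

>>> {"api": "move_arm", "payload": {"series": [0,0,-0.4,0,10,0,0,-0.8,0,10,0,0,-0.8,0,10,0,0,-0.8,0,10]}}

```text
time: 11.8
position: [0.5691, -0.0287, 0.2392]
tool_rot: [-3.142, 0.0, -0.106]
force: [0.0, -0.3, -2.4]
opening: 0.238
grasp_force: 15.0
```

```bash
python3 st.py
```

```text
t 11.8 grip in mouth mm [-40.89  31.13  83.05] F [ 0.07 -0.33 -2.37] M [0.053 0.032 0.032] rot [-3.1416  0.     -0.1057] tcp [ 0.5691 -0.0287  0.2392] open 22.17
```

>>> {"api": "move_arm", "payload": {"series": [0,0,-0.4,0,10,0,0,-0.8,0,10,0,0,-0.8,0,10,0,0,-0.8,0,10]}}

```text
time: 12.2
position: [0.5691, -0.0287, 0.2385]
tool_rot: [3.142, -0.0, -0.106]
force: [-0.5, 0.1, -1.5]
opening: 0.235
grasp_force: 15.0
```

```bash
python3 st.py
```

```text
t 12.2 grip in mouth mm [-40.9   31.11  82.26] F [-0.55  0.04 -1.51] M [-0.007 -0.046 -0.003] rot [ 3.1416 -0.     -0.1057] tcp [ 0.5691 -0.0287  0.2385] open 21.86
```

>>> {"api": "move_arm", "payload": {"series": [0,0,-0.4,0,10,0,0,-0.6,0,10,0,0,-0.6,0,10,0,0,-0.6,0,10]}}

```text
time: 12.6
position: [0.5691, -0.0287, 0.2378]
tool_rot: [-3.142, 0.0, -0.106]
force: [-0.7, 0.6, -2.5]
opening: 0.238
grasp_force: 15.0
```

```bash
python3 st.py
```

```text
t 12.6 grip in mouth mm [-40.92  31.14  81.64] F [-0.77  0.51 -2.48] M [-0.036  0.04   0.038] rot [-3.1416e+00  1.0000e-04 -1.0570e-01] tcp [ 0.5691 -0.0287  0.2378] open 22.17
```

>>> {"api": "move_arm", "payload": {"series": [0,0,-0.4,0,10,0,0,-0.8,0,10,0,0,-0.8,0,10,0,0,-0.8,0,10]}}

```text
time: 13.0
position: [0.5691, -0.0287, 0.237]
tool_rot: [-3.142, 0.0, -0.106]
force: [1.1, -0.3, -1.7]
opening: 0.237
grasp_force: 15.0
```

```bash
python3 st.py
```

```text
t 13.0 grip in mouth mm [-40.94  31.15  80.8 ] F [ 1.09 -0.19 -1.71] M [ 0.005  0.071 -0.011] rot [-3.1415e+00  1.0000e-04 -1.0570e-01] tcp [ 0.5691 -0.0287  0.237 ] open 22.02
```

>>> {"api": "move_arm", "payload": {"series": [0,0,-0.4,0,10,0,0,-0.6,0,10,0,0,-0.6,0,10,0,0,-0.6,0,10]}}

```text
time: 13.4
position: [0.5691, -0.0287, 0.2365]
tool_rot: [3.142, 0.0, -0.106]
force: [-0.1, 0.0, -2.6]
opening: 0.232
grasp_force: 15.0
```

```bash
python3 st.py
```

```text
t 13.4 grip in mouth mm [-40.9   31.1   80.25] F [-0.12 -0.01 -2.62] M [ 0.043  0.062 -0.03 ] rot [ 3.1416  0.     -0.1057] tcp [ 0.5691 -0.0287  0.2365] open 21.55
```

Run:
```python
from h import *
from scipy.spatial.transform import Rotation as Ro
a=snap('scene','s4.png')[130:230,320:400]; snap('top','t4.png')
cv2.imwrite('pics/crop6.png',cv2.resize(a,(480,600),interpolation=cv2.INTER_CUBIC))
A=Ro.from_euler('z',-.1065); s=robot.get_state(); G=s['position']+[0,0,.0188]
for k,q in dict(tabtopL=(.01,-.011,.022),shoeoutTL=(.0472,-.023,-.0308),shoeoutTR=(.0472,.023,-.0308),shoeoutBL=(.0472,-.023,-.0612),shoeoutBR=(.0472,.023,-.0612),bodytopR=(.017,.018,-.028)).items(): 
    uv=proj('scene',G+A.apply(q)); print(k,uv,'crop',(uv-[320,130])*6)
```

```text
tabtopL [356.07538369 168.90727461] crop [216.45230214 233.44364766]
shoeoutTL [344.24412663 194.5205549 ] crop [145.4647598  387.12332941]
shoeoutTR [363.25193617 200.10592183] crop [259.51161701 420.63553099]
shoeoutBL [343.48054011 203.32245222] crop [140.88324063 439.93471334]
shoeoutBR [361.99953374 208.87190974] crop [251.99720242 473.23145844]
bodytopR [365.2013044  189.85597613] crop [271.20782639 359.13585677]
```

View pics/crop6.png

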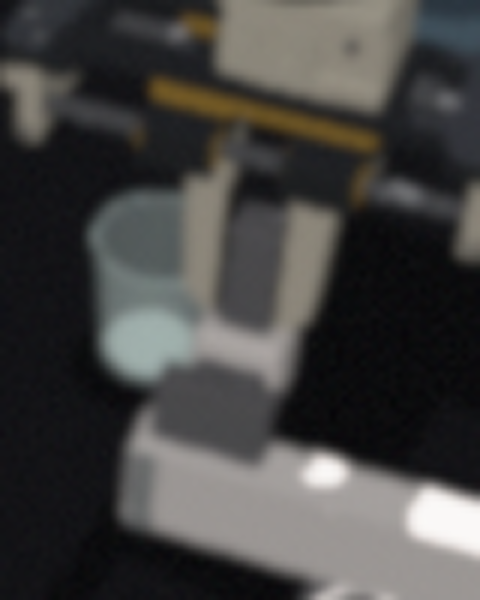

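The scene crop shows the shoe hovering over the arm top near the mouth, at crop (155,420) to (265,462). It sits a little higher than it would if upright, so some tilt remains. I'll measure it from the edges.

Run:
```python
from h import *
from scipy.spatial.transform import Rotation as Ro
np.set_printoptions(precision=1,suppress=True,linewidth=170)
s=cv2.imread('pics/s4.png',0)
print('cols 340..372')
for v in range(180,212): print(v,s[v,340:372])
A=-.1065; st=robot.get_state(); G=st['position']+[0,0,.0188]
for th in(12,8,4,0,-4):
  R=Ro.from_euler('xyz',[0,-np.radians(th),A]).as_matrix()
  print(th,*[proj('scene',G+R@q) for q in((.0338,-.023,-.0308),(.0338,.023,-.0308),(.0472,.023,-.0308),(.0472,-.023,-.0308),(.0472,.023,-.0612),(.0472,-.023,-.0612),(.017,.018,-.028),(.017,-.018,-.028))])
```

```text
cols 340..372
180 [113 118 121 123 125 126 124 122 118 116 112 112 115 122 121 105  80  71  70  71  72  72  72  73  73  85 108 126 132 133 131 119]
181 [121 128 134 139 142 141 141 135 127 121 114 109 110 117 122 110  89  76  72  71  71  72  73  73  74  87 110 127 133 133 128 111]
182 [137 145 151 156 157 159 157 152 145 134 122 113 111 119 128 122 105  87  78  74  73  72  72  72  77  91 113 129 132 131 122 100]
183 [154 160 164 167 167 168 168 165 161 152 139 126 120 129 140 139 126 108  95  87  81  78  75  75  81  99 120 131 131 123 106  80]
184 [163 168 168 169 170 170 169 169 168 164 154 142 137 145 152 152 145 134 125 114 104  97  90  88  96 114 130 136 129 109  82  54]
185 [166 168 168 170 171 170 170 170 169 167 163 154 149 155 160 162 159 155 149 141 134 127 118 115 119 132 142 141 126  99  62  32]
186 [168 169 170 169 170 170 171 170 169 169 166 159 154 156 161 165 163 164 162 159 156 151 146 142 143 148 149 143 123  91  53  22]
187 [168 169 170 170 170 170 170 170 170 168 165 158 154 154 158 159 162 163 164 165 164 162 162 160 159 158 152 138 116  84  46  19]
188 [166 169 1
[... 2943 characters left out ...]
 [ 78  96 101 103 110 127 142 149 150 151 150 151 151 151 150 150 151 152 151 151 151 152 154 155 155 156 157 158 159 161 166 177]
12 [345.5 190. ] [364.6 195.5] [363.  198.6] [343.7 193. ] [360.9 209.2] [342.1 203.6] [364.7 190.2] [349.9 185.9]
8 [345.7 190.3] [364.7 195.8] [363.  199.2] [343.9 193.6] [361.2 209.3] [342.5 203.6] [364.8 190.1] [350.1 185.9]
4 [345.9 190.5] [364.8 196. ] [363.1 199.7] [344.  194.1] [361.6 209.1] [343.  203.6] [365. 190.] [350.3 185.8]
0 [346.1 190.7] [365.  196.1] [363.3 200.1] [344.2 194.5] [362.  208.9] [343.5 203.3] [365.2 189.9] [350.6 185.7]
-4 [346.4 190.7] [365.2 196.2] [363.4 200.4] [344.5 194.8] [362.4 208.5] [344.  202.9] [365.4 189.6] [350.8 185.4]
```

>>> {"api": "move_arm", "payload": {"series": [0,0,20,0,10,0,0,45,0,10,20,0,75,0,10,45,0,105,0,10,70,0,135,0,10,95,0,160,0,10,120,0,185,0,10,120,0,190,0,10,120,0,190,0,10,120,0,190,0,10,120,0,190,0,10]}}

```text
time: 14.6
position: [0.688, -0.0286, 0.4257]
tool_rot: [-3.141, 0.002, -0.106]
force: [-0.4, 1.1, -1.0]
opening: 0.233
grasp_force: 15.0
```

Run:
```python
from h import *
from scipy.spatial.transform import Rotation as Ro
np.set_printoptions(precision=1,suppress=True,linewidth=170)
im=snap('scene','s5.png')
st=robot.get_state(); print(np.round(st['position'],4),st['tool_rot']); G=st['position']+[0,0,.0188]
R=Ro.from_euler('xyz',[0,0,-.1065]).as_matrix()
c=proj('scene',G+R@[.02,0,-.05]).astype(int); x0,y0=c[0]-50,c[1]-60; print(x0,y0)
cv2.imwrite('pics/crop7.png',cv2.resize(im[y0:y0+110,x0:x0+100],(500,550),interpolation=cv2.INTER_CUBIC))
for th in(15,10,5,0):
  R=Ro.from_euler('xyz',[0,-np.radians(th),-.1065]).as_matrix()
  print(th,*[(proj('scene',G+R@q)-[x0,y0])*5 for q in((.0472,-.023,-.0308),(.0472,.023,-.0308),(.0472,.023,-.0612),(.0472,-.023,-.0612),(.0338,-.023,-.0308),(0,0,-.111),(.01,-.011,.022))])
```

```text
[ 0.7 -0.   0.4] [-3.1  0.  -0.1]
301 109
15 [166.2 275.7] [294.6 311.2] [280.  388.1] [155.  352.3] [178.7 259.9] [235.9 426. ] [254.8 103.2]
10 [167.4 282.6] [295.  317.9] [282.6 390.3] [158.8 354.8] [180.2 263.9] [243.4 413.3] [252.7 107.7]
5 [169.  288.3] [295.7 323.4] [285.6 390.9] [162.9 355.7] [182.  266.9] [251.2 399. ] [250.7 112.5]
0 [171.  292.7] [296.8 327.7] [289.  389.9] [167.5 355.1] [184.1 268.9] [259.  383.4] [248.7 117.7]
```

View pics/crop7.png

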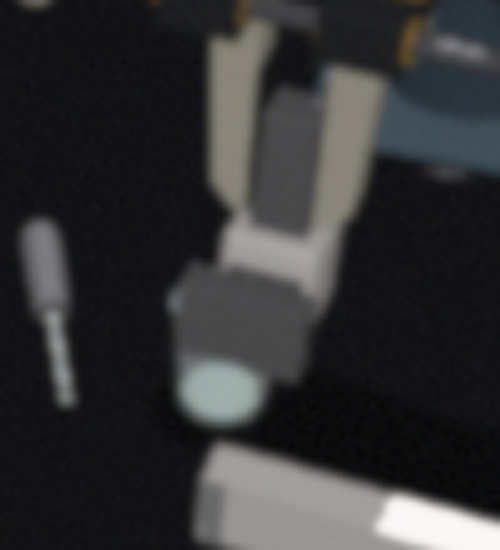

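The needle is hidden behind the shoe, and the edges match the upright prediction with a uniform offset of about 1.5 px. So the carriage is upright within a degree or two, but it sits 3–5 mm higher in the grip than I assumed. Back to the arm top to touch for z.

>>> {"api": "move_arm", "payload": {"series": [-25,0,-30,0,10,-50,0,-55,0,10,-75,0,-85,0,10,-100,0,-115,0,10,-120,0,-145,0,10,-120,0,-170,0,10,-120,0,-184,0,10,-120,0,-189,0,10,-120,0,-190,0,10,-120,0,-190,0,10,-120,0,-190,0,10]}}

```text
time: 15.75
position: [0.5697, -0.0288, 0.2375]
tool_rot: [3.141, -0.002, -0.106]
force: [0.1, 0.1, -2.8]
opening: 0.232
grasp_force: 15.0
```

>>> {"api": "move_arm", "payload": {"series": [0,0,-0.5,0,10,0,0,-1,0,10,0,0,-1.5,0,10,0,0,-1.5,0,10,0,0,-1.5,0,10]}}

```text
time: 16.25
position: [0.5691, -0.0287, 0.2349]
tool_rot: [3.142, 0.0, -0.106]
force: [0.3, 0.3, -1.4]
opening: 0.236
grasp_force: 15.0
```

```bash
python3 st.py
```

```text
t 16.25 grip in mouth mm [-40.91  31.1   78.71] F [ 0.22  0.34 -1.38] M [ 0.041  0.038 -0.026] rot [ 3.1416e+00  1.0000e-04 -1.0570e-01] tcp [ 0.5691 -0.0287  0.2349] open 21.94
```

>>> {"api": "move_arm", "payload": {"series": [0,0,-0.4,0,10,0,0,-0.8,0,10,0,0,-0.8,0,10,0,0,-0.8,0,10]}}

```text
time: 16.65
position: [0.5692, -0.0287, 0.2344]
tool_rot: [3.142, -0.0, -0.106]
force: [-0.8, -0.7, 1.1]
opening: 0.238
grasp_force: 15.0
```

```bash
python3 st.py
```

```text
t 16.65 grip in mouth mm [-40.86  31.1   78.22] F [-0.76 -0.83  1.1 ] M [ 0.041  0.102 -0.036] rot [ 3.1415e+00 -4.0000e-04 -1.0570e-01] tcp [ 0.5692 -0.0287  0.2344] open 22.14
```

>>> {"api": "move_arm", "payload": {"series": [0,0,-0.3,0,10,0,0,-0.5,0,10,0,0,-0.5,0,10,0,0,-0.5,0,10]}}

```text
time: 17.05
position: [0.5692, -0.0287, 0.2343]
tool_rot: [3.141, -0.001, -0.106]
force: [-2.8, 0.6, 5.4]
opening: 0.237
grasp_force: 15.0
```

```bash
python3 st.py; python3 -c "
from h import *
for i in range(6): robot.capture('top'); s=robot.get_state(); print(np.round(s['force'],2),np.round(s['moment'],3),s['position'][2])"
```

```text
t 17.05 grip in mouth mm [-40.87  31.1   78.14] F [-2.87  0.28  5.39] M [ 0.007  0.438 -0.017] rot [ 3.1414e+00 -8.0000e-04 -1.0570e-01] tcp [ 0.5692 -0.0287  0.2343] open 22.09
[-4.16  0.37  4.5 ] [ 0.093  0.364 -0.043] 0.23434068973066022
[-3.55  0.86  5.1 ] [0.134 0.4   0.051] 0.2343405695495603
[-2.86  0.15  4.87] [0.127 0.408 0.03 ] 0.2343255764432998
[-2.18 -0.49  5.32] [0.12  0.311 0.041] 0.23436284769299276
[-2.34  0.09  5.3 ] [0.083 0.349 0.019] 0.23432787986035575
[-3.92  0.64  4.56] [0.106 0.422 0.008] 0.23433414552045728
```

>>> {"api": "move_arm", "payload": {"series": [0,0,5,0,10,0,0,10,0,10,-13,1.4,10,0,10,-26.8,2.9,10,0,10,-26.8,2.9,-10,0,10,-26.8,2.9,-30,0,10,-26.8,2.9,-36.4,0,10,-24,2.6,-36.4,0,10,-21.9,2.3,-36.4,0,10,-20,2.1,-36.4,0,10,-20,2.1,-36.4,0,10,-20,2.1,-36.4,0,10]}}

```text
time: 18.55
position: [0.5495, -0.0267, 0.1978]
tool_rot: [3.141, -0.001, -0.106]
force: [-0.2, -0.1, -1.8]
opening: 0.237
grasp_force: 15.0
```

```bash
python3 st.py
cat > av.py <<'E'
from h import *
from scipy.spatial.transform import Rotation as Ro
A=Ro.from_euler('z',-.1065); M=np.array([.6065,-.064,.175]);P=[];F=[];T=[]
for i in range(4): robot.capture('top'); s=robot.get_state(); P.append(A.inv().apply(s['position']+[0,0,.0188]-M)*1e3);F.append(A.inv().apply(s['force']));T.append(A.inv().apply(s['moment']))
print('t',round(s['time'],2),'P',np.mean(P,0).round(2),'F',np.mean(F,0).round(2),'M',np.mean(T,0).round(3))
E
python3 av.py
```

```text
t 18.55 grip in mouth mm [-60.68  31.07  41.55] F [-0.24 -0.09 -1.82] M [0.024 0.042 0.053] rot [ 3.1415e+00 -8.0000e-04 -1.0560e-01] tcp [ 0.5495 -0.0267  0.1978] open 22.08
t 18.75 P [-60.95  31.09  41.29] F [-0.02 -0.13 -1.97] M [ 0.011 -0.     0.026]
```

>>> {"api": "move_arm", "payload": {"series": [0.5,0,0,0,10,1,-0.1,0,0,10,1,-0.1,0,0,10]}}

```text
time: 19.05
position: [0.5502, -0.0267, 0.1973]
tool_rot: [-3.142, -0.0, -0.106]
force: [0.8, 0.2, -2.2]
opening: 0.236
grasp_force: 15.0
```

```bash
python3 av.py
```

```text
t 19.25 P [-60.    31.11  41.04] F [ 0.36  0.32 -1.63] M [ 0.015  0.035 -0.015]
```

>>> {"api": "move_arm", "payload": {"series": [0.4,0,0,0,10,0.4,0,0,0,10]}}

```text
time: 19.45
position: [0.5506, -0.0267, 0.1973]
tool_rot: [-3.142, -0.0, -0.106]
force: [0.9, 0.2, -2.9]
opening: 0.233
grasp_force: 15.0
```

```bash
python3 av.py
```

```text
t 19.65 P [-59.61  31.15  41.04] F [ 0.42  0.27 -1.85] M [ 0.03   0.028 -0.007]
```

>>> {"api": "move_arm", "payload": {"series": [0.4,0,0,0,10,0.4,0,0,0,10]}}

```text
time: 19.85
position: [0.5507, -0.0267, 0.1972]
tool_rot: [-3.142, 0.001, -0.106]
force: [-0.6, -0.0, -1.4]
opening: 0.234
grasp_force: 15.0
```

```bash
python3 av.py
```

```text
t 20.05 P [-59.41  31.19  41.01] F [-0.56 -0.57 -1.38] M [ 0.001  0.261 -0.015]
```

>>> {"api": "move_arm", "payload": {"series": [0.4,0,0,0,10,0.4,0,0,0,10]}}

```text
time: 20.25
position: [0.5508, -0.0267, 0.1971]
tool_rot: [3.142, 0.001, -0.106]
force: [-2.6, 0.2, -0.3]
opening: 0.239
grasp_force: 15.0
```

```bash
python3 av.py
```

```text
t 20.45 P [-59.29  31.24  40.95] F [-3.48 -0.18 -0.77] M [-0.05   0.729 -0.054]
```

>>> {"api": "move_arm", "payload": {"series": [-4,0.4,0,0,10,-8,0.9,0,0,10,-10,-17,0,0,10,-12,-35,0,0,10,-14,-53,0,0,10,-15.7,-71.7,0,0,10,-7,-72.6,0,0,10,2,-73.6,0,0,10,9.7,-74.5,0,0,10,9.7,-74.5,0,0,10,9.7,-74.5,0,0,10,9.7,-74.5,0,0,10], "force": 20}}

```text
time: 21.65
position: [0.5608, -0.1006, 0.1971]
tool_rot: [-3.141, 0.001, -0.105]
force: [-0.1, 1.0, -2.0]
opening: 0.238
grasp_force: 20.0
```

```bash
python3 av.py
```

```text
t 21.85 P [-41.48 -41.54  41.05] F [-0.04  0.09 -1.76] M [-0.005  0.04   0.036]
```

>>> {"api": "move_arm", "payload": {"series": [0.6,3,0,0,10,0.9,6,0,0,10,1.3,9,0,0,10,1.6,12,0,0,10,1.8,14,0,0,10,1.8,14,0,0,10]}}

```text
time: 22.45
position: [0.5628, -0.0868, 0.1972]
tool_rot: [-3.141, 0.0, -0.105]
force: [0.0, 1.3, -2.1]
opening: 0.235
grasp_force: 20.0
```

>>> {"api": "move_arm", "payload": {"series": [0.1,1,0,0,10,0.2,2,0,0,10,0.3,3,0,0,10,0.4,4,0,0,10,0.4,4,0,0,10]}}

```text
time: 22.95
position: [0.5632, -0.0831, 0.1973]
tool_rot: [-3.142, -0.0, -0.106]
force: [-0.2, -0.6, -2.1]
opening: 0.233
grasp_force: 20.0
```

```bash
python3 av.py
```

```text
t 23.15 P [-40.99 -23.7   41.04] F [-0.    0.11 -1.03] M [ 0.036  0.031 -0.024]
```

>>> {"api": "move_arm", "payload": {"series": [0.1,1,0,0,10,0.2,2,0,0,10,0.3,3,0,0,10,0.3,3,0,0,10]}}

```text
time: 23.55
position: [0.5635, -0.0805, 0.1973]
tool_rot: [3.141, -0.0, -0.106]
force: [-0.2, -1.8, -1.6]
opening: 0.238
grasp_force: 20.0
```

```bash
python3 av.py
```

```text
t 23.75 P [-40.99 -20.9   41.07] F [-0.59 -1.83 -1.59] M [-0.289  0.059 -0.058]
```

>>> {"api": "move_arm", "payload": {"series": [0,0.5,0,0,10,0,0.5,0,0,10]}}

```text
time: 23.95
position: [0.5635, -0.0803, 0.1973]
tool_rot: [3.141, -0.0, -0.106]
force: [0.0, -3.9, -0.8]
opening: 0.237
grasp_force: 20.0
```

```bash
python3 av.py
```

```text
t 24.15 P [-41.04 -20.69  41.09] F [-0.45 -4.44 -1.83] M [-0.81   0.114 -0.135]
```

>>> {"api": "move_arm", "payload": {"series": [0.3,-0.2,0,0,10,0.5,-0.2,0,0,10,0.5,-0.2,0,0,10]}}

```text
time: 24.45
position: [0.5637, -0.0802, 0.1972]
tool_rot: [3.141, 0.001, -0.106]
force: [-2.2, -4.4, -1.4]
opening: 0.235
grasp_force: 20.0
```

```bash
python3 av.py
```

```text
t 24.65 P [-40.88 -20.64  41.04] F [-2.29 -5.06 -1.  ] M [-0.958  0.355 -0.129]
```

>>> {"api": "move_arm", "payload": {"series": [0.3,0.2,0,0,10,0.5,0.2,0,0,10,0.5,0.2,0,0,10]}}

```text
time: 24.95
position: [0.564, -0.0801, 0.1972]
tool_rot: [3.141, 0.001, -0.106]
force: [-2.9, -4.7, -1.0]
opening: 0.235
grasp_force: 20.0
```

```bash
python3 av.py
```

```text
t 25.15 P [-40.59 -20.53  40.96] F [-2.41 -5.23 -1.07] M [-1.029  0.441 -0.158]
```

>>> {"api": "move_arm", "payload": {"series": [-0.4,-0.1,-0.3,0,10,-0.4,-0.1,-0.6,0,10,-0.4,-0.1,-0.6,0,10]}}

```text
time: 25.45
position: [0.5641, -0.0801, 0.1969]
tool_rot: [3.141, -0.0, -0.106]
force: [-2.2, -5.0, -0.4]
opening: 0.238
grasp_force: 20.0
```

```bash
sed -i 's/range(4)/range(6)/' av.py; python3 av.py
```

```text
t 25.75 P [-40.5  -20.53  40.64] F [-1.7  -4.93 -0.86] M [-0.933  0.245 -0.141]
```

>>> {"api": "move_arm", "payload": {"series": [0,-1.5,0,0,10,0,-1.5,0.65,0,10,0,-1.5,0.65,0,10,0.1,-0.4,0.65,0,10,0.2,0.3,0.65,0,10,0.2,0.7,0.65,0,10,0.2,0.7,0.65,0,10]}}

```text
time: 26.45
position: [0.5643, -0.08, 0.1973]
tool_rot: [3.14, -0.0, -0.106]
force: [-1.1, -6.0, -1.8]
opening: 0.234
grasp_force: 20.0
```

```bash
python3 av.py
```

```text
t 26.75 P [-40.26 -20.44  41.15] F [ 0.   -5.19 -1.91] M [-1.011  0.126 -0.173]
```

>>> {"api": "move_arm", "payload": {"series": [0,-1.6,0,0,10,0.4,-1.6,0,0,10,0.4,-1.6,0,0,10,0.5,-0.8,0,0,10,0.6,0,0,0,10,0.6,0.1,0,0,10]}}

```text
time: 27.35
position: [0.5647, -0.0799, 0.1973]
tool_rot: [3.14, 0.0, -0.106]
force: [-1.7, -5.1, -2.5]
opening: 0.234
grasp_force: 20.0
```

```bash
python3 av.py
```

```text
t 27.65 P [-39.82 -20.26  41.08] F [-0.75 -5.68 -2.25] M [-1.086  0.25  -0.164]
```

>>> {"api": "move_arm", "payload": {"series": [-0.4,-4,0,0,10,-14.3,-2.5,0,0,10,-28.3,-1,0,0,10,-26.6,14.3,0,0,10,-23,13.9,0,0,10,-19.5,13.5,0,0,10,-19.5,13.5,0,0,10,-19.5,13.5,0,0,10,-19.2,13.5,0,0,10,-18.9,13.5,0,0,10,-18.9,13.5,0,0,10]}}

```text
time: 28.75
position: [0.5461, -0.0656, 0.1973]
tool_rot: [3.142, -0.0, -0.106]
force: [-0.4, -0.9, -2.3]
opening: 0.241
grasp_force: 20.0
```

```bash
sed -i 's/range(6)/range(3)/' av.py; python3 av.py
```

```text
t 28.9 P [-59.95  -8.02  41.12] F [ 0.2   0.05 -1.77] M [0.02  0.018 0.016]
```

>>> {"api": "move_arm", "payload": {"series": [0.5,0,0,0,10,0.5,0,0,0,10]}}

```text
time: 29.1
position: [0.5466, -0.0655, 0.1973]
tool_rot: [3.142, -0.0, -0.106]
force: [0.1, 0.2, -1.2]
opening: 0.235
grasp_force: 20.0
```

```bash
python3 av.py
```

```text
t 29.25 P [-59.46  -7.86  41.11] F [ 0.03 -0.05 -2.22] M [0.026 0.042 0.001]
```

>>> {"api": "move_arm", "payload": {"series": [0.5,0,0,0,10,0.5,0,0,0,10]}}

```text
time: 29.45
position: [0.5467, -0.0655, 0.1973]
tool_rot: [3.142, 0.001, -0.106]
force: [-1.3, -0.4, -1.1]
opening: 0.232
grasp_force: 20.0
```

```bash
python3 av.py
```

```text
t 29.6 P [-59.26  -7.81  41.03] F [-1.95 -0.09 -1.45] M [-0.035  0.37  -0.002]
```

>>> {"api": "move_arm", "payload": {"series": [-3,0.3,0,0,10,-3,0.3,15,0,10,-3,0.3,30,0,10,-2,0.2,30,0,10,-0.8,0.1,30,0,10,-0.8,0.1,30,0,10,-0.3,0.1,30,0,10,-0.3,0.1,30,0,10]}}

```text
time: 30.4
position: [0.5465, -0.0653, 0.2266]
tool_rot: [-3.141, 0.001, -0.106]
force: [0.2, -0.4, -1.5]
opening: 0.23
grasp_force: 20.0
```

```bash
python3 av.py
```

```text
t 30.55 P [-59.44  -7.71  70.68] F [-0.02  0.15 -1.45] M [ 0.026  0.047 -0.011]
```

>>> {"api": "move_arm", "payload": {"series": [0.4,0,0,0,10,0.4,0,0,0,10]}}

```text
time: 30.75
position: [0.5468, -0.0654, 0.2271]
tool_rot: [3.142, 0.001, -0.106]
force: [-1.1, 0.6, -1.7]
opening: 0.236
grasp_force: 20.0
```

```bash
python3 av.py
```

```text
t 30.9 P [-59.26  -7.71  70.88] F [-1.54 -0.64 -2.38] M [-0.055  0.368  0.025]
```

>>> {"api": "move_arm", "payload": {"series": [0.4,0,0,0,10,0.4,0,0,0,10]}}

```text
time: 31.1
position: [0.5469, -0.0654, 0.2271]
tool_rot: [3.142, 0.001, -0.106]
force: [-3.9, 0.1, -2.5]
opening: 0.232
grasp_force: 20.0
```

```bash
python3 av.py
```

```text
t 31.25 P [-59.09  -7.71  70.92] F [-3.8  -1.35 -1.65] M [-0.122  0.91   0.03 ]
```

>>> {"api": "move_arm", "payload": {"series": [-3,0.3,0,0,10,-3,0.3,-20,0,10,-3,0.3,-40,0,10,-3,0.3,-60,0,10,-2,0.2,-60,0,10,-1.1,0.1,-60,0,10,-1.1,0.1,-60,0,10,-0.7,0.1,-60,0,10,-0.7,0.1,-60,0,10]}}

```text
time: 32.15
position: [0.5475, -0.0654, 0.1682]
tool_rot: [3.141, -0.002, -0.106]
force: [-0.3, 0.5, -2.0]
opening: 0.233
grasp_force: 20.0
```

```bash
python3 av.py
```

```text
t 32.3 P [-58.88  -7.66  11.65] F [-0.4  -0.35 -1.72] M [0.057 0.039 0.005]
```

>>> {"api": "move_arm", "payload": {"series": [0.5,0,0,0,10,0.5,0,0,0,10]}}

```text
time: 32.5
position: [0.5474, -0.0653, 0.1674]
tool_rot: [3.142, -0.0, -0.106]
force: [0.9, -0.7, -1.5]
opening: 0.235
grasp_force: 20.0
```

```bash
python3 av.py
```

```text
t 32.65 P [-58.7   -7.58  11.08] F [ 0.09 -0.44 -1.99] M [ 0.052  0.015 -0.002]
```

>>> {"api": "move_arm", "payload": {"series": [0.5,0,0,0,10,0.5,0,0,0,10]}}

```text
time: 32.85
position: [0.5479, -0.0653, 0.1673]
tool_rot: [-3.142, 0.0, -0.106]
force: [-0.7, -0.9, -2.2]
opening: 0.234
grasp_force: 20.0
```

```bash
python3 av.py
```

```text
t 33.0 P [-58.18  -7.53  11.08] F [-0.18  0.   -1.67] M [0.008 0.032 0.017]
```

>>> {"api": "move_arm", "payload": {"series": [0.5,0,0,0,10,0.5,0,0,0,10]}}

```text
time: 33.2
position: [0.5484, -0.0653, 0.1673]
tool_rot: [3.142, -0.0, -0.106]
force: [0.5, 0.3, -2.1]
opening: 0.235
grasp_force: 20.0
```

```bash
python3 av.py
```

```text
t 33.35 P [-57.68  -7.47  11.1 ] F [-0.42 -0.03 -1.59] M [ 0.037  0.014 -0.003]
```

>>> {"api": "move_arm", "payload": {"series": [0.5,0,0,0,10,0.5,0,0,0,10]}}

```text
time: 33.55
position: [0.5489, -0.0653, 0.1673]
tool_rot: [-3.142, -0.0, -0.106]
force: [-0.1, 0.8, -1.5]
opening: 0.235
grasp_force: 20.0
```

```bash
python3 av.py
```

```text
t 33.7 P [-57.17  -7.42  11.1 ] F [ 0.05 -0.01 -1.57] M [ 0.058  0.03  -0.008]
```

>>> {"api": "move_arm", "payload": {"series": [0.5,0,0,0,10,0.5,0,0,0,10]}}

```text
time: 33.9
position: [0.5492, -0.0653, 0.1672]
tool_rot: [-3.142, 0.001, -0.106]
force: [-0.9, -0.8, -1.8]
opening: 0.237
grasp_force: 20.0
```

```bash
python3 av.py
```

```text
t 34.05 P [-56.88  -7.37  11.04] F [-0.66 -0.75 -1.59] M [0.008 0.19  0.004]
```

>>> {"api": "move_arm", "payload": {"series": [-3,0.3,0,0,10,-6,0.6,20,0,10,-6,0.6,42,0,10,-6,0.6,60,0,10,-4,0.4,60,0,10,-2.7,0.3,60,0,10,-1.5,0.2,60.8,0,10,-0.3,0,61.6,0,10,0.9,-0.1,62.4,0,10,2.1,-0.2,63.3,0,10,3.3,-0.3,64.2,0,10,4.3,-0.4,65,0,10], "force": 14}}

```text
time: 35.25
position: [0.5536, -0.0656, 0.2321]
tool_rot: [-3.141, 0.001, -0.106]
force: [-3.9, -0.0, -2.9]
opening: 0.234
grasp_force: 14.0
```

```bash
python3 av.py
```

```text
t 35.4 P [-52.17  -7.24  76.19] F [-1.91 -0.03 -2.75] M [0.002 0.672 0.04 ]
```

>>> {"api": "move_arm", "payload": {"series": [-3,0.3,0,0,10,-3,0.3,-25,0,10,-3,0.3,-50,0,10,-3,0.3,-65,0,10,-2,0.2,-65,0,10,-1,0.1,-65,0,10,-0.6,0.1,-65,0,10,-0.6,0.1,-65,0,10], "force": 20}}

```text
time: 36.2
position: [0.5539, -0.0659, 0.1686]
tool_rot: [3.141, -0.003, -0.106]
force: [-0.4, 0.1, -2.1]
opening: 0.234
grasp_force: 20.0
```

```bash
python3 av.py
```

```text
t 36.35 P [-52.3   -7.38  12.03] F [-0.02  0.28 -2.02] M [ 0.025  0.019 -0.021]
```

>>> {"api": "move_arm", "payload": {"series": [0.5,0,0,0,10,0.5,0,0,0,10]}}

```text
time: 36.55
position: [0.5537, -0.0656, 0.1675]
tool_rot: [3.142, -0.0, -0.106]
force: [0.4, -0.7, -1.1]
opening: 0.236
grasp_force: 20.0
```

```bash
python3 av.py
```

```text
t 36.7 P [-52.46  -7.21  11.13] F [-0.11  0.65 -1.6 ] M [0.049 0.024 0.002]
```

>>> {"api": "move_arm", "payload": {"series": [0.4,0,0,0,10,0.4,0,0,0,10]}}

```text
time: 36.9
position: [0.554, -0.0656, 0.1673]
tool_rot: [-3.142, -0.0, -0.106]
force: [-0.2, 0.2, -1.0]
opening: 0.234
grasp_force: 20.0
```

```bash
python3 av.py
```

```text
t 37.05 P [-52.1   -7.18  11.06] F [-0.18  0.23 -1.9 ] M [0.02  0.047 0.003]
```

>>> {"api": "move_arm", "payload": {"series": [0.4,0,0,0,10,0.4,0,0,0,10]}}

```text
time: 37.25
position: [0.5541, -0.0656, 0.1672]
tool_rot: [3.142, 0.001, -0.106]
force: [-1.4, 0.8, -0.7]
opening: 0.234
grasp_force: 20.0
```

```bash
python3 av.py
```

```text
t 37.4 P [-51.92  -7.14  11.05] F [-1.66 -0.03 -1.49] M [-0.012  0.232  0.051]
```

>>> {"api": "move_arm", "payload": {"series": [0.4,0,0,0,10,0.4,0,0,0,10]}}

```text
time: 37.6
position: [0.5542, -0.0656, 0.1672]
tool_rot: [3.142, 0.001, -0.106]
force: [-3.8, -0.0, -0.5]
opening: 0.237
grasp_force: 20.0
```

```bash
python3 av.py
```

```text
t 37.75 P [-51.86  -7.11  10.96] F [-3.72 -0.67 -0.22] M [-0.089  0.675  0.038]
```

>>> {"api": "move_arm", "payload": {"series": [0.4,0,0,0,10,0.4,0,0,0,10]}}

```text
time: 37.95
position: [0.5543, -0.0656, 0.1671]
tool_rot: [3.142, 0.002, -0.106]
force: [-5.1, 0.1, 1.2]
opening: 0.235
grasp_force: 20.0
```

```bash
python3 av.py
```

```text
t 38.1 P [-51.79  -7.09  10.93] F [-5.1  -0.93  0.33] M [-0.081  1.023  0.034]
```

>>> {"api": "move_arm", "payload": {"series": [-4,0.4,0,0,10,-8,0.8,20,0,10,-8,0.8,45,0,10,-8,0.8,68,0,10,-8,0.8,79,0,10,5,-0.5,79,0,10,17.2,-1.9,79,0,10,17.2,-1.9,75,0,10,17.2,-1.9,73,0,10,17.2,-1.9,72.5,0,10,17.2,-1.9,72.5,0,10,17.2,-1.9,72.5,0,10]}}

```text
time: 39.3
position: [0.5721, -0.0674, 0.2399]
tool_rot: [-3.142, -0.0, -0.106]
force: [-0.2, -0.4, -1.6]
opening: 0.232
grasp_force: 20.0
```

```bash
python3 av.py
```

```text
t 39.45 P [-33.68  -7.13  83.8 ] F [ 0.23  0.26 -1.18] M [ 0.054  0.044 -0.006]
```

>>> {"api": "move_arm", "payload": {"series": [0,0,-0.5,0,10,0,0,-0.5,0,10]}}

```text
time: 39.65
position: [0.5723, -0.0675, 0.2393]
tool_rot: [-3.142, -0.0, -0.106]
force: [0.7, -0.4, -2.0]
opening: 0.235
grasp_force: 20.0
```

```bash
python3 av.py
```

```text
t 39.8 P [-33.59  -7.11  83.11] F [-0.04  0.4  -1.87] M [0.003 0.03  0.01 ]
```

>>> {"api": "move_arm", "payload": {"series": [0,0,-0.5,0,10,0,0,-0.5,0,10]}}

```text
time: 40.0
position: [0.5723, -0.0675, 0.2387]
tool_rot: [-3.142, 0.0, -0.106]
force: [-0.1, 0.7, -1.7]
opening: 0.233
grasp_force: 20.0
```

```bash
python3 av.py
```

```text
t 40.15 P [-33.6   -7.1   82.57] F [ 0.12  0.3  -1.91] M [0.052 0.004 0.01 ]
```

>>> {"api": "move_arm", "payload": {"series": [0,0,-0.4,0,10,0,0,-0.4,0,10]}}

```text
time: 40.35
position: [0.5723, -0.0675, 0.2384]
tool_rot: [-3.142, 0.0, -0.106]
force: [-0.0, 0.8, -1.6]
opening: 0.235
grasp_force: 20.0
```

```bash
python3 av.py
```

```text
t 40.5 P [-33.61  -7.11  82.18] F [-0.37 -0.46 -1.51] M [ 0.056  0.011 -0.008]
```

>>> {"api": "move_arm", "payload": {"series": [0,0,-0.4,0,10,0,0,-0.4,0,10]}}

```text
time: 40.7
position: [0.5724, -0.0675, 0.2382]
tool_rot: [3.142, -0.0, -0.106]
force: [-0.1, -1.2, -1.6]
opening: 0.237
grasp_force: 20.0
```

```bash
python3 av.py
```

```text
t 40.85 P [-33.55  -7.14  81.96] F [-0.2   0.43 -0.78] M [0.044 0.047 0.033]
```

>>> {"api": "move_arm", "payload": {"series": [0,0,-0.4,0,10,0,0,-0.4,0,10]}}

```text
time: 41.05
position: [0.5724, -0.0675, 0.2381]
tool_rot: [3.141, -0.001, -0.106]
force: [-2.2, 0.3, 3.2]
opening: 0.234
grasp_force: 20.0
```

```bash
python3 av.py
```

```text
t 41.2 P [-33.54  -7.16  81.9 ] F [-2.22  0.06  3.4 ] M [0.099 0.279 0.036]
```

>>> {"api": "move_arm", "payload": {"series": [0,0,6,0,10,-12,1.3,6,0,10,-25,-14,6,0,10,-27.4,-30.2,-12,0,10,-27.4,-30.2,-36.7,0,10,-16,-31.5,-36.7,0,10,-3.9,-32.8,-36.7,0,10,-3.9,-32.8,-36.7,0,10,-3.4,-28,-36.7,0,10,-2.8,-23,-36.7,0,10,-2.5,-19.9,-36.7,0,10,-2.5,-19.9,-36.7,0,10]}}

```text
time: 42.4
position: [0.5696, -0.0865, 0.2012]
tool_rot: [-3.141, -0.0, -0.105]
force: [0.3, 0.2, -1.5]
opening: 0.237
grasp_force: 20.0
```

```bash
python3 av.py
```

```text
t 42.55 P [-34.11 -26.89  44.92] F [ 0.21 -0.31 -2.06] M [0.023 0.023 0.011]
```

>>> {"api": "move_arm", "payload": {"series": [0.4,2.5,0,0,10,0.6,5,0,0,10,0.8,6.5,0,0,10,1,8,0,0,10,1.1,9,0,0,10,1.1,9,0,0,10]}}

```text
time: 43.15
position: [0.5709, -0.0782, 0.2009]
tool_rot: [-3.142, 0.0, -0.106]
force: [-0.4, -0.2, -2.1]
opening: 0.235
grasp_force: 20.0
```

```bash
python3 av.py
```

```text
t 43.3 P [-33.83 -18.09  44.7 ] F [-0.16  0.25 -1.42] M [0.062 0.029 0.001]
```

The shoe passed the mouth plane with no force, so it is in. I'll slide it along.

>>> {"api": "move_arm", "payload": {"series": [0.5,5,0,0,10,1.3,12,0,0,10,2.1,20,0,0,10,3.2,30,0,0,10,4.3,40,0,0,10,5.3,50,0,0,10,6.4,60,0,0,10,6.4,60,0,0,10], "force": 30}}

```text
time: 44.1
position: [0.5774, -0.0167, 0.2009]
tool_rot: [-3.141, 0.0, -0.104]
force: [1.2, -0.3, -2.1]
opening: 0.233
grasp_force: 30.0
```

```bash
python3 av.py
```

```text
t 44.25 P [-33.86  42.61  44.7 ] F [ 0.16  0.44 -1.72] M [ 0.022  0.042 -0.013]
```

>>> {"api": "move_arm", "payload": {"series": [0.6,6,0,0,10,1.3,12,0,0,10,1.9,18,0,0,10,2.6,24,0,0,10,3.2,30,0,0,10,3.7,35,0,0,10,4.3,40,0,0,10,4.3,40,0,0,10]}}

```text
time: 45.05
position: [0.5817, 0.0224, 0.2009]
tool_rot: [-3.141, -0.0, -0.105]
force: [-0.5, -0.4, -1.5]
opening: 0.236
grasp_force: 30.0
```

```bash
python3 av.py
```

```text
t 45.2 P [-33.82  82.59  44.7 ] F [-0.02 -0.46 -2.2 ] M [0.036 0.055 0.01 ]
```

>>> {"api": "move_arm", "payload": {"series": [0.4,4,0,0,10,0.9,8,0,0,10,1.3,12,0,0,10,1.7,16,0,0,10,2.1,20,0,0,10,2.6,24,0,0,10,2.6,24,0,0,10]}}

```text
time: 45.9
position: [0.5842, 0.0462, 0.2009]
tool_rot: [-3.141, 0.0, -0.105]
force: [0.4, -0.1, -1.7]
opening: 0.234
grasp_force: 30.0
```

```bash
python3 av.py
```

```text
t 46.05 P [-33.79 106.76  44.69] F [ 0.01 -0.28 -2.02] M [0.037 0.004 0.002]
```

>>> {"api": "move_arm", "payload": {"series": [0.4,4,0,0,10,0.9,8,0,0,10,1.3,12,0,0,10,1.7,16,0,0,10,2.1,20,0,0,10,2.1,20,0,0,10]}}

```text
time: 46.65
position: [0.5863, 0.0663, 0.2009]
tool_rot: [-3.141, -0.0, -0.105]
force: [-0.8, 0.1, -2.0]
opening: 0.234
grasp_force: 30.0
```

```bash
python3 av.py
```

```text
t 46.8 P [-33.85 126.89  44.68] F [-0.22  0.24 -2.22] M [ 0.04   0.03  -0.005]
```

>>> {"api": "move_arm", "payload": {"series": [0.3,3,0,0,10,0.6,6,0,0,10,1,9,0,0,10,1.3,12,0,0,10,1.3,12,0,0,10]}}

```text
time: 47.3
position: [0.5876, 0.0781, 0.2007]
tool_rot: [-3.141, 0.0, -0.105]
force: [0.2, -0.4, -3.1]
opening: 0.233
grasp_force: 30.0
```

```bash
python3 av.py
```

```text
t 47.45 P [-33.91 139.08  44.58] F [-0.28  0.31 -3.1 ] M [-0.006  0.079  0.008]
```

>>> {"api": "move_arm", "payload": {"series": [0.3,2.5,0,0,10,0.5,5,0,0,10,0.8,7.5,0,0,10,1.1,10,0,0,10,1.1,10,0,0,10]}}

```text
time: 47.95
position: [0.5888, 0.0882, 0.2009]
tool_rot: [-3.141, 0.0, -0.106]
force: [-0.3, -0.2, -2.5]
opening: 0.231
grasp_force: 30.0
```

```bash
python3 av.py
```

```text
t 48.1 P [-33.8  149.39  44.68] F [ 0.47  0.1  -3.17] M [0.053 0.005 0.006]
```

>>> {"api": "move_arm", "payload": {"series": [0.2,2,0,0,10,0.4,4,0,0,10,0.6,6,0,0,10,0.6,6,0,0,10]}}

```text
time: 48.5
position: [0.5893, 0.0941, 0.2009]
tool_rot: [-3.141, 0.0, -0.105]
force: [-0.0, 0.5, -3.2]
opening: 0.238
grasp_force: 30.0
```

```bash
python3 av.py
```

```text
t 48.65 P [-33.84 155.25  44.7 ] F [ 0.15  0.85 -3.02] M [0.157 0.023 0.02 ]
```

>>> {"api": "move_arm", "payload": {"series": [0.2,2,0,0,10,0.4,4,0,0,10,0.6,6,0,0,10,0.6,6,0,0,10], "force": 40}}

```text
time: 49.05
position: [0.59, 0.0999, 0.2009]
tool_rot: [-3.141, -0.0, -0.105]
force: [-0.5, 0.4, -2.8]
opening: 0.235
grasp_force: 40.0
```

```bash
python3 av.py
```

```text
t 49.2 P [-33.85 161.17  44.7 ] F [-0.12  0.15 -3.51] M [0.128 0.016 0.011]
```

>>> {"api": "move_arm", "payload": {"series": [0.1,1,0,0,10,0.2,2,0,0,10,0.3,3,0,0,10,0.3,3,0,0,10]}}

```text
time: 49.6
position: [0.5902, 0.1027, 0.2009]
tool_rot: [-3.142, -0.0, -0.106]
force: [-0.7, 0.0, -3.1]
opening: 0.235
grasp_force: 40.0
```

```bash
python3 av.py
```

```text
t 49.75 P [-33.87 164.01  44.7 ] F [ 0.29 -0.1  -3.14] M [-0.03   0.059 -0.01 ]
```

>>> {"api": "move_arm", "payload": {"series": [0.1,1,0,0,10,0.2,2,0,0,10,0.3,3,0,0,10,0.4,4,0,0,10]}}

```text
time: 50.15
position: [0.5906, 0.1067, 0.2009]
tool_rot: [3.142, -0.0, -0.106]
force: [0.1, -1.1, -3.2]
opening: 0.231
grasp_force: 40.0
```

```bash
python3 av.py
```

```text
t 50.3 P [-33.92 168.18  44.7 ] F [ 0.05 -0.11 -2.95] M [ 0.001  0.044 -0.001]
```

>>> {"api": "move_arm", "payload": {"series": [0.1,1,0,0,10,0.2,2,0,0,10,0.2,2,0,0,10]}}

```text
time: 50.6
position: [0.5908, 0.1087, 0.2009]
tool_rot: [-3.141, 0.0, -0.106]
force: [-0.4, -0.1, -3.0]
opening: 0.237
grasp_force: 40.0
```

```bash
python3 av.py
```

```text
t 50.75 P [-33.93 170.07  44.68] F [ 0.61 -0.53 -2.8 ] M [0.01  0.013 0.023]
```

>>> {"api": "move_arm", "payload": {"series": [0.2,2,0,0,10,0.4,4,0,0,10,0.6,6,0,0,10,0.7,7,0,0,10,0.7,7,0,0,10]}}

```text
time: 51.25
position: [0.5914, 0.1147, 0.201]
tool_rot: [3.14, 0.0, -0.106]
force: [-1.8, -6.9, -1.7]
opening: 0.234
grasp_force: 40.0
```

```bash
python3 av.py
```

```text
t 51.4 P [-33.99 176.03  44.76] F [-0.37 -5.73 -2.14] M [-1.214  0.163 -0.179]
```

>>> {"api": "move_arm", "payload": {"series": [0.1,1,0,0,10,0.2,2,0,0,10,0.2,2,0,0,10]}}

```text
time: 51.7
position: [0.5916, 0.1162, 0.201]
tool_rot: [3.139, 0.0, -0.106]
force: [-1.5, -7.2, -2.7]
opening: 0.233
grasp_force: 40.0
```

```bash
python3 av.py
```

```text
t 51.85 P [-34.01 177.54  44.79] F [-1.   -7.01 -1.41] M [-1.466  0.195 -0.232]
```

>>> {"api": "move_arm", "payload": {"series": [0.1,1,0,0,10,0.2,2,0,0,10,0.2,2,0,0,10]}}

```text
time: 52.15
position: [0.5916, 0.1171, 0.201]
tool_rot: [3.137, 0.001, -0.107]
force: [-2.8, -9.7, -0.8]
opening: 0.239
grasp_force: 40.0
```

```bash
python3 av.py
```

```text
Traceback (most recent call last):
  File "av.py", line 4, in <module>
    for i in range(3): robot.capture('top'); s=robot.get_state(); P.append(A.inv().apply(s['position']+[0,0,.0188]-M)*1e3);F.append(A.inv().apply(s['force']));T.append(A.inv().apply(s['moment']))
                       ~~~~~~~~~~~~~^^^^^^^
ValueError: 200 camera calls are used up
```

```bash
python3 st.py
```

```text
t 52.2 grip in mouth mm [-34.01 178.58  44.85] F [ -0.42 -11.36  -1.84] M [-2.081  0.237 -0.393] rot [ 3.1372e+00  4.0000e-04 -1.0680e-01] tcp [0.5916 0.1171 0.201 ] open 21.74
```

>>> {"api": "move_arm", "payload": {"series": [0.1,0.6,0,0,10,0.1,1.2,0,0,10,0.1,1.2,0,0,10]}}

```text
time: 52.5
position: [0.5916, 0.1173, 0.2011]
tool_rot: [3.135, 0.001, -0.107]
force: [-3.3, -12.4, -1.0]
opening: 0.232
grasp_force: 40.1
```

```bash
python3 st.py
```

```text
t 52.5 grip in mouth mm [-34.09 178.84  44.87] F [ -1.99 -12.67  -0.99] M [-2.687  0.324 -0.364] rot [ 3.1355e+00  7.0000e-04 -1.0720e-01] tcp [0.5916 0.1173 0.2011] open 21.6
```

>>> {"api": "move_arm", "payload": {"series": [0.1,0.8,0,0,10,0.1,0.8,0,0,10,0,-1,0,0,10,-0.2,-2,0,0,10,-0.3,-3,0,0,10,-0.4,-4,0,0,10,-0.5,-5,0,0,10,-0.6,-6,0,0,10,-0.6,-6,0,0,10]}}

```text
time: 53.4
position: [0.5914, 0.1142, 0.201]
tool_rot: [3.141, 0.0, -0.106]
force: [-1.0, -4.8, -1.9]
opening: 0.236
grasp_force: 40.0
```

```bash
python3 st.py
```

```text
t 53.4 grip in mouth mm [-33.97 175.57  44.76] F [-0.49 -4.91 -1.94] M [-1.125  0.128 -0.168] rot [ 3.1406e+00  1.0000e-04 -1.0610e-01] tcp [0.5914 0.1142 0.201 ] open 21.96
```

>>> {"api": "move_arm", "payload": {"series": [-0.1,-1,0,0,10,-0.2,-2,0,0,10,-0.2,-2,0,0,10]}}

```text
time: 53.7
position: [0.5913, 0.1138, 0.2009]
tool_rot: [-3.14, -0.0, -0.105]
force: [0.6, 1.4, -2.8]
opening: 0.235
grasp_force: 40.0
```

```bash
python3 st.py
```

```text
t 53.7 grip in mouth mm [-33.98 175.18  44.69] F [ 0.4   1.49 -2.81] M [ 0.184  0.013 -0.136] rot [-3.1398e+00 -2.0000e-04 -1.0530e-01] tcp [0.5913 0.1138 0.2009] open 21.82
```

The carriage resists being pulled back, so the catch holds it. Relax, release and lift.

>>> {"api": "move_arm", "payload": {"series": [0.1,1,0,0,10,0.1,1,0,0,26,0.1,1,0,0,34,0.1,1,0,0,40,0.1,1,0,0,40,0.1,1,5,0,40,0.1,1,20,0,40,0.1,1,40,0,40,0.1,1,70,0,40,0.1,1,100,0,40,0.1,1,100,0,40]}}

```text
time: 54.8
position: [0.5934, 0.1139, 0.3064]
tool_rot: [-3.14, -0.009, -0.106]
force: [0.3, -0.1, 1.1]
opening: 0.43
grasp_force: 0.0
```

```bash
python3 st.py
```

```text
t 54.8 grip in mouth mm [-32.06 175.45 150.2 ] F [ 0.33 -0.02  1.11] M [ 0.022 -0.068  0.007] rot [-3.1405 -0.0092 -0.1057] tcp [0.5934 0.1139 0.3064] open 39.97
```

The gripper is free: no grip force and no carriage weight. Handing in.

```bash
python3 -c "
from bench import robot
print(robot.sign_off())"
```

```text
the job is handed in; nothing more can be done
None
```

The carriage is refitted: it slid to the parking station, pressed the plunger and resisted a gentle pull-back, so the catch appears shut behind it. I let go and handed in at about 55 s, but the final position was checked by force and touch only, because the camera calls ran out.

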